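# Nudge a carrier plate onto its locating pins

## Robot

A 6-joint arm with a two-finger parallel gripper is mounted at the origin on a cart in front of the work surface, level with it; the furniture and walls round the work are solid. World frame = base frame: x ahead of the robot, y to its left, z up, the work surface at z = 0. Lengths are in m, angles in rad, forces in N, time in s.
With the tool pointing down it reaches from about 0.425 to 0.95 m from the base axis. Payload 14.7 kg.
Tool frame: the origin (TCP) lies between the finger pads; the fingertips stand 22 mm ahead of it and the grasp point (between the pads) lies 3 mm ahead of it; z points along the fingers, y is the line along which they close (so a half turn about z gives the same grasp; the last joint's range is limited). The gripper opens to 85 mm and grips with 20 to 120 N. Pads are 22 mm wide; open, the fingers measure 114 mm over their backs; the gripper's body (76 mm by 85 mm) begins 54 mm behind the grasp point. The pads swing forward as they close: fully open they stand 13 mm farther back than shut.
Start: joints at [-1.246, 0.48, 1.596, -0, 1.065, -0.047], TCP at [0.236, -0.606, 0.253] pointing down, gripper open.
Joint ranges: [-2.75, 2.75], [-0.82, 2.05], [0.23, 2.67], [-1.56, 4.7], [0.09, 2.69], [-2.92, 2.92]. Speed limits (rad/s): [1.89, 1.89, 2.39, 3.01, 3.01, 3.01].

## Interface

Orientations are given as a unit quaternion [x, y, z, w].
In Python, from cell import env, eyes, job gives the robot as it stands.
- The arm moves only by the tool send_rows, never from a script. Its argument "commands" is a list of rows, each an object with "fingers": the opening, from 0 (shut) to 1 (fully open); "travel": the shift along the tool's x, y, z in cm, a list of three; "roll": the turn about the tool's z in rad. In form: [{"fingers": fingers, "travel": [dx, dy, dz], "roll": roll}, ...]. A call has 1 to 12 rows; each row is the pose to reach, as a shift and turn from the pose commanded when the call began, along the tool's axes at that moment; what a row does not reach only later rows make up. A row lasts 1/10 s, in which the tool goes at most 50 mm and 8.59 degrees, less where a joint would pass 70% of its speed; a pose out of reach is approached as far as the arm can. A call with a gripper value outside its range is refused whole. The fingers move at their own pace and stop on an object; "grip_force" is the grip in N (left out, the last holds). Time passes only in rows, so rows that repeat a pose let the fingers close. It gives the time, the measured TCP pose, the force, the opening and the grip force at its end, in the units of the state.
- env.state(): the state, without advancing time (a new reading comes with each control period).
- eyes.grab_frame(name): name is "side" or "top" or "wrist"; returns the picture (384x512x3 uint8, red, green, blue); there is no depth.
- eyes.calibration(name): a dict with "intrinsics" (3x3 intrinsics, pixels), "R" (3x3) and "t" (3): a world point X has camera coordinates R X + t. Camera axes: x right, y down, z forward; pixel columns grow to the right and rows downward; lengths in m; the calibration is good to about 2 mm. A picture is of the moment at which its call begins: read the wrist's pose just before it. calibration takes no time and is no camera call; for the wrist camera it gives the pose at the moment of the call.
- job.finish_job(): hands the job in; it is judged then, once.
The state is a dict: "t": time; "qpos": joint angles; "joint_vel": joint speeds; "effort": joint torques, N m; "tool_pos": TCP position; "tool_rot": TCP orientation; "ft_force": force on the tool from outside, world axes, zero at the start; "wrist_torque": the same for the moment, N m; "grip_width": finger opening in m; "finger_force": force on a finger pad.
Only numpy, scipy, OpenCV 4.12 (cv2) and the standard library are available. Lean on these libraries where they do the work, as an engineer would, in place of code of your own. Each camera call takes 0.05 s, during which the arm holds its last target. There are 200 camera calls.

## Task

The flat carrier plate lies crooked on the locating base, one end propped up on the base's two short pins. With the fingertips only, nudge it gently sideways - back against the fence and along it - until its two small holes drop over the two pins and the plate lies flat on the base. Do not lift the plate, do not shove it hard, and leave the things standing around it where they are; finish clear of it.

Things in the scene. Friction and masses are not known exactly. Their poses are not given: they have to be found in the camera images.
- base: Fixed dark steel base on the desk, a flat bed 141 (x) by 190 (y) by 12 mm. Origin: on the desk, under where the plate's centre lies when seated; z up. Bed: x -75 to +66, y -95 to +95 mm, top at z 12 mm. On it stand a fence (point fence) and two pins. A seated plate has the base's x, y and heading (within 2 mm, 0.05 rad); to get there it goes towards +x to the fence, then along it towards +y.
- plate: Loose aluminium plate, 100 (x) by 140 (y) by 8 mm, 0.5 kg. Origin: centre of its underside, z up. Two 12 mm through holes at x -25 and +25, y -45 mm, and a plain 38 mm window at y +27. Starts resting on the pin tips, tilted about 0.06 rad, its +y end edge on the bed; 8-16 mm short of its seat in base x and 14-28 mm in base y, turned up to 0.1 rad. Seated: underside 12, top 20 mm above the desk.
- pin_near (a point): Tip of the pin nearer the robot, 18 mm above the desk, at x -25, y -45 mm of the base. Both pins: steel, 8 mm thick with a tapered tip, 6 mm high above the bed. A plate pushed past the pins rides up on them again and can be pushed back.
- pin_far (a point): Tip of the pin nearer the fence, 18 mm above the desk, at x +25, y -45 mm of the base.
- fence (a point): Middle of the top edge of the fence's plate-side face, at x +50.7 mm, y 0 of the base, 26 mm above the desk. The fence is a bright steel bar on the bed's far side, 150 mm long along the base's y and 14 mm thick; a plate lying along it is 0.7 mm from its seated line.
- hole_near (a point): Centre, at the plate's underside, of the hole that goes over the pin nearer the robot.
- hole_far (a point): Centre, at the plate's underside, of the hole that goes over the pin nearer the fence.
- coverslips: Bystander: white box of cover slips, 63 x 62 x 22 mm, behind the fence. Origin: centre of its underside.
- dish_1: Bystander: petri dish, 62 mm across, 15 mm high, behind the fence. Origin: centre of its underside.
- oil_bottle: Bystander: small dropper bottle, 32 mm across, 92 mm tall, behind the fence. Origin: centre of its underside.
- sample_puck_1: Bystander: round mounted sample, 32 mm across, 14 mm high, beside the base's -y end. Origin: centre of its underside.
There are look-alikes about, which are no part of the job. Several things have the shape of the plate; the one meant has the colours described above.

How it is judged:
By the outcome, as a careful person would: the job done as asked, in the order asked, and still so for the second after the job is handed in, with the robot touching nothing.
It also fails if it takes over 54 s, if anything falls off the work surface, if the arm or the gripper's body presses on something with over 40 N, if the wrist force passes 120 N, or if a joint passes its speed limit or range.

## Working session

There is one attempt and no reset: what is moved stays moved. The work goes in short steps, Python scripts to look and compute and a tool call to move; the robot and the scene stay as the last step left them, time stands still between calls to the robot, and variables do not carry over. Pictures are saved under pics/ and viewed, at most 10 in all, crops included, and the job is handed in when it is done.

Besides the shell and the picture viewer there is one more tool, called as name(argument=value, ...) on one line, values as JSON. send_rows: Moves the arm, as the interface text tells. Its arguments: {"type":"object","properties":{"commands":{"type":"array","items":{"type":"object","properties":{"fingers":{"type":"number"},"travel":{"type":"array","items":{"type":"number"}},"roll":{"type":"number"}}}},"grip_force":{"type":"number"}},"required":["commands"]}

```bash
ls; mkdir -p pics; python3 - <<'E'
from cell import env,eyes
import cv2,numpy as np
s=env.state();print(s['t'],s['tool_pos'],s['tool_rot'],s['grip_width'])
ims=[]
for n in ("top","side"):
    im=eyes.grab_frame(n);c=eyes.calibration(n);print(n,np.round(c["intrinsics"],1).tolist(),np.round(c["R"],3).tolist(),np.round(c["t"],3).tolist())
    cv2.imwrite(f"pics/{n}0.png",im[:,:,::-1])
E
```

```text
pics
0.0 [ 0.23603846 -0.60519899  0.25265645] [ 9.82766634e-01  1.84849542e-01 -9.21704388e-05 -6.17235288e-04] 0.08533946003154166
top [[492.9, 0.0, 252.7], [0.0, 492.9, 188.8], [0.0, 0.0, 1.0]] [[-0.011, -1.0, -0.003], [-0.991, 0.012, -0.135], [0.135, 0.001, -0.991]] [-0.385, 0.583, 1.105]
side [[449.0, 0.0, 262.3], [0.0, 449.0, 195.1], [0.0, 0.0, 1.0]] [[0.965, -0.262, -0.012], [-0.122, -0.41, -0.904], [0.232, 0.874, -0.428]] [-0.669, -0.067, 1.442]
```

View pics/top0.png

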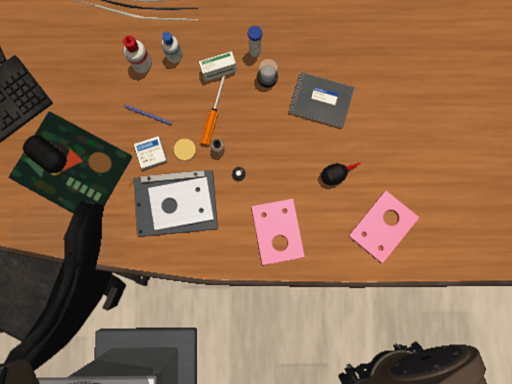

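View pics/side0.png

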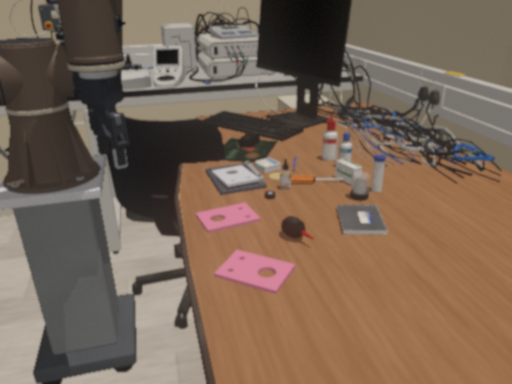

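The bright plate on the dark base is at top pixel (175,203). The two pink plates at (278,231) and (384,226) have its shape, but the wrong colour and no base, so they are look-alikes. I'll confirm with an enlarged crop.

```bash
cat > h.py <<'E'
from cell import env,eyes
import cv2,numpy as np
from scipy.spatial.transform import Rotation as Ro
def ray(c,px,z):
    K,R,t=[np.array(c[k]) for k in("intrinsics","R","t")]
    d=R.T@np.linalg.solve(K,[px[0],px[1],1.]);o=-R.T@t
    return o+d*(z-o[2])/d[2]
def proj(c,X):
    K,R,t=[np.array(c[k]) for k in("intrinsics","R","t")]
    p=K@(R@np.array(X)+t);return p[:2]/p[2]
E
python3 - <<'E'
from h import *
c=eyes.calibration("top")
for p,z in(((175,203),.012),((135,181),.012),((214,172),.012),((217,228),.012),((137,235),.012),((238,173),.014),((217,148),.09)): print(p,np.round(ray(c,p,z),4))
im=cv2.imread("pics/top0.png")[130:250,110:260]
cv2.imwrite("pics/crop0.png",cv2.resize(im,None,fx=5,fy=5,interpolation=cv2.INTER_CUBIC))
s=env.state();print(Ro.from_quat(s['tool_rot']).as_matrix().round(3))
w=eyes.calibration("wrist");Rw=np.array(w["R"]);print(Rw.round(3),(-Rw.T@w["t"]).round(3),np.array(w["intrinsics"]).round(1))
E
```

```text
(175, 203) [ 0.55   -0.2069  0.012 ]
(135, 181) [ 0.6038 -0.111   0.012 ]
(214, 172) [ 0.6234 -0.2993  0.012 ]
(217, 228) [ 0.4898 -0.3062  0.012 ]
(137, 235) [ 0.4755 -0.1184  0.012 ]
(238, 173) [ 0.6199 -0.3566  0.014 ]
(217, 148) [ 0.6644 -0.3123  0.09  ]
[[ 0.932  0.363 -0.   ]
 [ 0.363 -0.932  0.001]
 [ 0.    -0.001 -1.   ]]
[[ 0.363 -0.932 -0.   ]
 [-0.888 -0.346  0.303]
 [-0.282 -0.11  -0.953]] [ 0.308 -0.577  0.373] [[330.8   0.  250.1]
 [  0.  330.8 191.7]
 [  0.    0.    1. ]]
```

View pics/crop0.png

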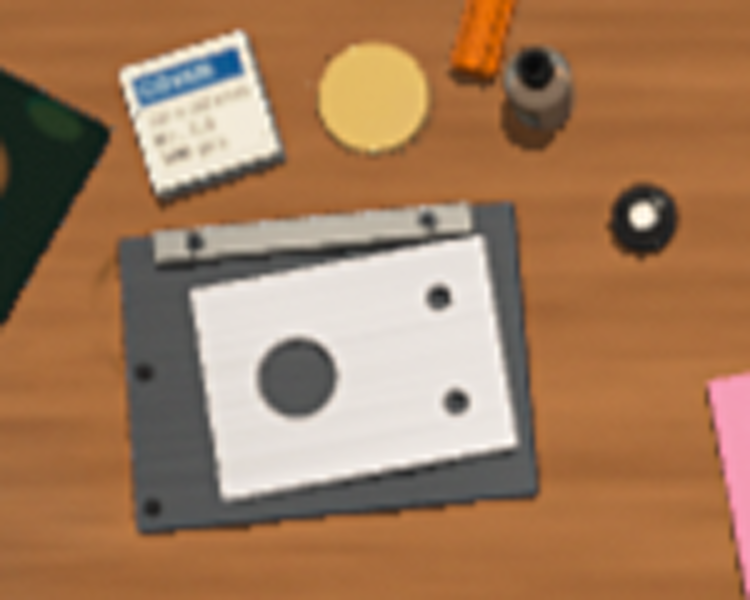

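The crop confirms it. The silver plate has its two holes at the -y end (image right) and the window at the +y end, the fence is on the far side, and the plate is turned about +0.09 rad against the base. Next I'll move above it for a close look.

send_rows(commands=[{"fingers": 0, "travel": [4, -3, 0.5], "roll": 0.03}, {"fingers": 0, "travel": [8, -6, 1], "roll": 0.07}, {"fingers": 0, "travel": [12, -9, 1.6], "roll": 0.1}, {"fingers": 0, "travel": [16, -12, 2.2], "roll": 0.14}, {"fingers": 0, "travel": [20, -15, 2.8], "roll": 0.17}, {"fingers": 0, "travel": [24, -18, 3.4], "roll": 0.2}, {"fingers": 0, "travel": [28, -21, 4], "roll": 0.23}, {"fingers": 0, "travel": [32, -24, 4.6], "roll": 0.26}, {"fingers": 0, "travel": [35, -26, 5], "roll": 0.28}, {"fingers": 0, "travel": [37.9, -27.3, 5.3], "roll": 0.3}, {"fingers": 0, "travel": [37.9, -27.3, 5.3], "roll": 0.3}, {"fingers": 0, "travel": [37.9, -27.3, 5.3], "roll": 0.3}])

```text
t: 1.3
tool_pos: [0.4901, -0.213, 0.2]
tool_rot: [0.999, 0.037, -0.0, -0.0]
ft_force: [-1.0, -0.3, -0.1]
grip_width: 0.0002
finger_force: 0.0
```

```bash
python3 - <<'E'
from h import *
s=env.state();print(s['t'],s['tool_pos'].round(4) if hasattr(s['tool_pos'],'round') else s['tool_pos'],Ro.from_quat(s['tool_rot']).as_matrix().round(3).tolist(),s['joint_vel'],s['ft_force'])
c=eyes.calibration("wrist");im=eyes.grab_frame("wrist")
import pickle;pickle.dump((c,im),open("w1.pkl","wb"))
cv2.imwrite("pics/w1.png",cv2.resize(im[:,:,::-1],None,fx=1.5625,fy=1.5625,interpolation=cv2.INTER_CUBIC))
E
```

```text
1.3 [ 0.4901 -0.213   0.2   ] [[0.997, 0.074, -0.001], [0.074, -0.997, 0.0], [-0.001, -0.0, -1.0]] [-0.03352444 -0.01026232  0.00578932 -0.00189824  0.0027041  -0.00889808] [-1.02431259 -0.30565065 -0.05226461]
```

View pics/w1.png

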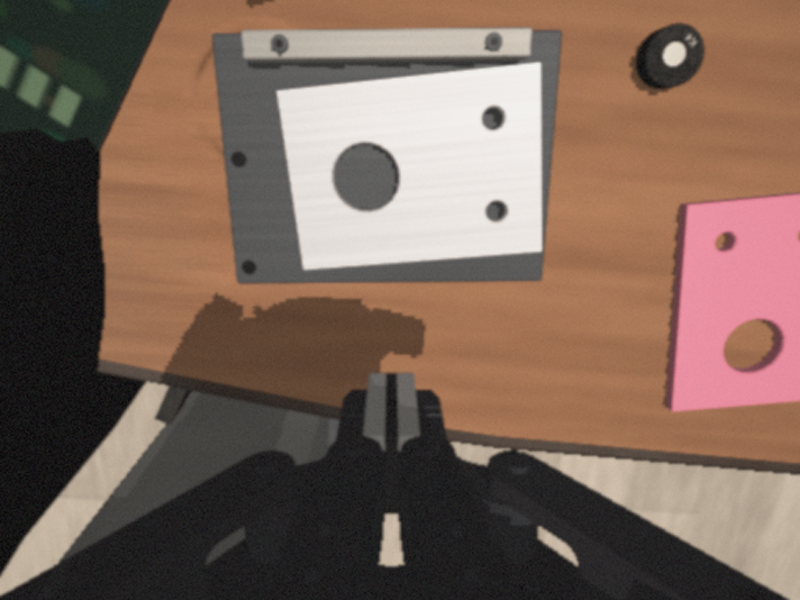

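The wrist picture (800x600) shows these:
- Bed corners at (213,35), (561,31), (541,279) and (238,282).
- Plate corners at (277,90), (541,63), (541,251) and (303,270).
- Holes at (493,118) and (496,211).

I'll turn these into base coordinates.

```bash
cat >> h.py <<'E'
def base_frame(c,corners):
    P=np.array([ray(c,p,.012) for p in corners])[:,:2]  # FL,FR,NR,NL
    B=np.array([[66,95],[66,-95],[-75,-95],[-75,95]])/1e3
    a=B-B.mean(0);b=P-P.mean(0)
    th=np.arctan2((a[:,0]*b[:,1]-a[:,1]*b[:,0]).sum(),(a*b).sum())
    R=np.array([[np.cos(th),-np.sin(th)],[np.sin(th),np.cos(th)]])
    o=P.mean(0)-R@B.mean(0)
    return o,th,R,(P-o)@R
def plate(c,im,o,R,ztop=None):
    hsv=cv2.cvtColor(im,cv2.COLOR_RGB2HSV)
    m=((hsv[...,2]>200)&(hsv[...,1]<40)).astype(np.uint8)
    ct,_=cv2.findContours(m,cv2.RETR_EXTERNAL,cv2.CHAIN_APPROX_NONE)
    k=max(ct,key=cv2.contourArea);k=cv2.convexHull(k)
    q=cv2.approxPolyDP(k,.03*cv2.arcLength(k,True),True).reshape(-1,2).astype(float)
    out=[]
    for p in q:
        b=(ray(c,p,.024)[:2]-o)@R
        z=.020 if b[1]>0 else (.028 if ztop is None else ztop)
        out.append(np.r_[p,((ray(c,p,z)[:2]-o)@R)*1e3])
    return m,np.array(out)
E
python3 - <<'E'
from h import *
import pickle
c,im=pickle.load(open("w1.pkl","rb"))
o,th,R,res=base_frame(c,np.array([[213,35],[561,31],[541,279],[238,282]])/1.5625)
print(o,th);print((res*1e3).round(1))
m,q=plate(c,im,o,R);print(q.round(1))
for p in((493,118),(496,211)): print(((ray(c,np.array(p)/1.5625,.0265)[:2]-o)@R*1e3).round(1))
for p in((241,57),(531,53),(243,31),(532,28)): print('fence',((ray(c,np.array(p)/1.5625,.026)[:2]-o)@R*1e3).round(1))
print(im[200:201,150:360:12].tolist() and im[60,200].tolist(), im[25,200].tolist())
E
```

```text
[ 0.55507248 -0.20693763] 0.08339316404808804
[[ 64.5  93.5]
 [ 64.6 -93.6]
 [-73.5 -93.7]
 [-73.6  93.8]]
[[345.   41.   46.5 -78.9]
 [345.  160.  -51.7 -86.4]
 [194.  170.  -61.6  51.4]
 [178.   58.   35.7  59. ]]
[ 20.4 -56.6]
[-29.3 -60.8]
fence [51.7 75.8]
fence [ 52.1 -74.8]
fence [63.8 73.6]
fence [ 63.7 -74.5]
[234, 228, 225] [189, 182, 169]
```

send_rows(commands=[{"fingers": 0, "travel": [-1.7, -3.4, 4], "roll": -0.01}, {"fingers": 0, "travel": [-1.7, -3.4, 8], "roll": -0.01}, {"fingers": 0, "travel": [-1.7, -3.4, 12], "roll": -0.01}, {"fingers": 0, "travel": [-1.7, -3.4, 14.5], "roll": -0.01}, {"fingers": 0, "travel": [-1.7, -3.4, 15.3], "roll": -0.01}, {"fingers": 0, "travel": [-1.7, -3.4, 15.8], "roll": -0.01}, {"fingers": 0, "travel": [-1.7, -3.4, 16.2], "roll": -0.01}, {"fingers": 0, "travel": [-1.7, -3.4, 16.2], "roll": -0.01}, {"fingers": 0, "travel": [-1.7, -3.4, 16.2], "roll": -0.01}])

```text
t: 2.25
tool_pos: [0.4712, -0.1812, 0.0392]
tool_rot: [0.999, 0.041, 0.001, 0.0]
ft_force: [0.3, -0.2, -0.0]
grip_width: -0.0001
finger_force: 0.0
```

```bash
cat >> h.py <<'E'
o=np.array([0.55507,-0.20694]);th=.0834
R=np.array([[np.cos(th),-np.sin(th)],[np.sin(th),np.cos(th)]])
def tcpb():
    s=env.state();M=Ro.from_quat(s['tool_rot']).as_matrix()
    print('t',s['t'],'tcp base mm',(((np.array(s['tool_pos'])[:2]-o)@R)*1e3).round(1),'z',round(s['tool_pos'][2],4),'yaw-th',round(np.arctan2(M[1,0],M[0,0])-th,4),'F',np.round(s['ft_force'],1))
E
python3 - <<'E'
from h import *
tcpb()
im=eyes.grab_frame("wrist");s=eyes.grab_frame("side")
a=cv2.resize(im[0:300,100:400,::-1],(400,400));b=cv2.resize(s[140:220,180:280,::-1],(400,320),interpolation=cv2.INTER_CUBIC)
v=np.zeros((400,800,3),np.uint8);v[:,:400]=a;v[:320,400:]=b
cv2.imwrite("pics/w2.png",v)
E
```

```text
t 2.25 tcp base mm [-81.5  32.7] z 0.0392 yaw-th -0.0016 F [ 0.3 -0.2 -0. ]
```

View pics/w2.png

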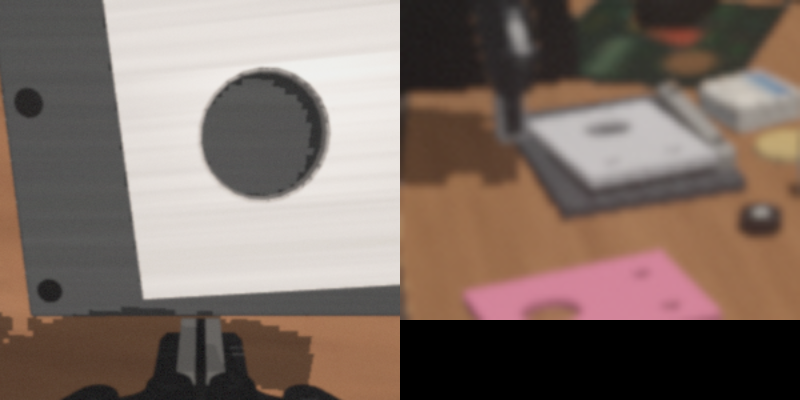

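The fingertips stand at the near bed edge (left half, 200,318), clear of the plate edge (143,298). The side view (right half) agrees. I'll lower slightly and push towards +x.

send_rows(commands=[{"fingers": 0, "travel": [0.3, 0, 0.15], "roll": 0}, {"fingers": 0, "travel": [0.6, 0, 0.15], "roll": 0}, {"fingers": 0, "travel": [0.8, 0, 0.15], "roll": 0}, {"fingers": 0, "travel": [0.9, 0, 0.15], "roll": 0}, {"fingers": 0, "travel": [1.0, 0, 0.15], "roll": 0}, {"fingers": 0, "travel": [1.1, 0, 0.15], "roll": 0}, {"fingers": 0, "travel": [1.2, 0, 0.15], "roll": 0}, {"fingers": 0, "travel": [1.3, 0, 0.15], "roll": 0}, {"fingers": 0, "travel": [1.4, 0, 0.15], "roll": 0}, {"fingers": 0, "travel": [1.5, 0, 0.15], "roll": 0}, {"fingers": 0, "travel": [1.6, 0, 0.15], "roll": 0}, {"fingers": 0, "travel": [1.6, 0, 0.15], "roll": 0}])

```text
t: 3.55
tool_pos: [0.4869, -0.1796, 0.0368]
tool_rot: [0.999, 0.041, 0.0, 0.0]
ft_force: [-1.1, -0.3, 1.0]
grip_width: 0.0
finger_force: 0.4
```

```bash
cat >> h.py <<'E'
def top():
    c=eyes.calibration("top");im=eyes.grab_frame("top")
    t=im.copy();t[:160]=0;t[245:]=0;t[:,:130]=0;t[:,222:]=0
    return c,im,t
E
python3 - <<'E'
from h import *
tcpb()
c=eyes.calibration("wrist");im=eyes.grab_frame("wrist")
C,T,t=top()
# calibrate top: refit base origin in top using bed corners seen at the start
ot,tt,Rt,res=base_frame(C,[(134,178),(213,170.6),(217.6,228.6),(137.6,236)]);print(ot,tt,(res*1e3).round(1).tolist())
cv2.imwrite("pics/t3.png",cv2.resize(T[160:245,125:235,::-1],None,fx=5,fy=5,interpolation=cv2.INTER_CUBIC))
im0=cv2.imread("pics/top0.png")[:,:,::-1].copy()
for I in(im0,T):
    t=I.copy();t[:160]=0;t[245:]=0;t[:,:130]=0;t[:,222:]=0
    m,q=plate(C,t,ot,Rt);print(q.round(1).tolist())
E
```

```text
t 3.55 tcp base mm [-65.7  33. ] z 0.0368 yaw-th -0.0016 F [-1.1 -0.3  1. ]
[ 0.55434642 -0.20786627] 0.08109413694898507 [[64.6, 94.4], [65.0, -94.6], [-73.8, -94.1], [-73.8, 94.3]]
[[205.0, 177.0, 48.6, -75.7], [212.0, 218.0, -49.1, -84.3], [155.0, 228.0, -59.4, 50.8], [148.0, 189.0, 33.9, 61.2]]
[[212.0, 218.0, -49.1, -84.3], [175.0, 220.0, -45.1, 3.0], [150.0, 184.0, 45.3, 55.8], [207.0, 177.0, 48.2, -80.4]]
```

View pics/t3.png

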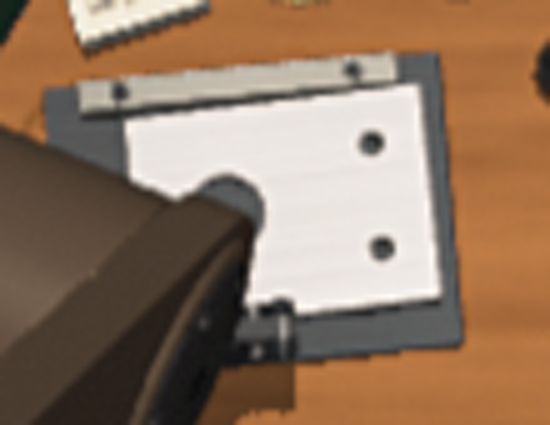

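The plate is almost flush, with its far edge about 3 mm short at the +y end. I'll push a little more in 1 mm steps.

send_rows(commands=[{"fingers": 0, "travel": [0.1, 0, 0], "roll": 0}, {"fingers": 0, "travel": [0.2, 0, 0], "roll": 0}, {"fingers": 0, "travel": [0.3, 0, 0], "roll": 0}, {"fingers": 0, "travel": [0.4, 0, 0], "roll": 0}, {"fingers": 0, "travel": [0.4, 0, 0], "roll": 0}])

```text
t: 4.15
tool_pos: [0.4908, -0.1792, 0.0368]
tool_rot: [0.999, 0.041, 0.0, 0.0]
ft_force: [-0.7, 0.2, 0.4]
grip_width: -0.0
finger_force: 0.5
```

```bash
python3 - <<'E'
from h import *
tcpb()
C,T,t=top()
ot,tt,Rt,res=base_frame(C,[(134,178),(213,170.6),(217.6,228.6),(137.6,236)])
m,q=plate(C,t,ot,Rt);print(q.round(1).tolist())
c=eyes.calibration("wrist");im=eyes.grab_frame("wrist")
b=base=[ (52,60,.026),(50,-70,.026),(-50,-70,.02)]
for x,y,z in b: print(proj(c,np.r_[o+R@np.array([x,y])/1e3,z]).round())
cv2.imwrite("pics/w4.png",im[:,:,::-1])
E
```

```text
t 4.15 tcp base mm [-61.7  33. ] z 0.0368 yaw-th -0.0016 F [-0.7  0.2  0.4]
[[212.0, 218.0, -49.1, -84.3], [175.0, 218.0, -40.4, 2.6], [151.0, 183.0, 47.5, 53.3], [209.0, 177.0, 47.7, -85.1]]
[170. -24.]
[546. -18.]
[475. 238.]
```

send_rows(commands=[{"fingers": 0, "travel": [-0.8, 0, 0], "roll": 0}, {"fingers": 0, "travel": [-0.8, 2, 0], "roll": 0}, {"fingers": 0, "travel": [-0.8, 4.6, 0], "roll": 0}, {"fingers": 0, "travel": [-0.4, 4.6, 0], "roll": 0}, {"fingers": 0, "travel": [-0.2, 4.6, 0], "roll": 0}, {"fingers": 0, "travel": [0, 4.6, 0], "roll": 0}, {"fingers": 0, "travel": [0.1, 4.6, 0], "roll": 0}, {"fingers": 0, "travel": [0.2, 4.6, 0], "roll": 0}, {"fingers": 0, "travel": [0.2, 4.6, 0], "roll": 0}])

```text
t: 5.15
tool_pos: [0.4957, -0.2242, 0.0367]
tool_rot: [0.999, 0.041, -0.001, -0.0]
ft_force: [-3.6, -0.7, 1.5]
grip_width: 0.0
finger_force: 2.4
```

send_rows(commands=[{"fingers": 0, "travel": [0.1, 0, 0], "roll": 0}, {"fingers": 0, "travel": [0.1, 0, 0], "roll": 0}])

```text
t: 5.35
tool_pos: [0.496, -0.2242, 0.0366]
tool_rot: [0.999, 0.041, -0.001, -0.0]
ft_force: [-9.1, -4.7, 3.5]
grip_width: -0.0003
finger_force: 5.0
```

send_rows(commands=[{"fingers": 0, "travel": [0.1, 0, 0], "roll": 0}, {"fingers": 0, "travel": [0.1, 0, 0], "roll": 0}])

```text
t: 5.55
tool_pos: [0.4961, -0.2241, 0.0365]
tool_rot: [0.999, 0.041, -0.002, -0.001]
ft_force: [-14.7, -7.4, 7.0]
grip_width: -0.0001
finger_force: 7.9
```

```bash
python3 - <<'E'
from h import *
tcpb()
C,T,t=top()
ot,tt,Rt,res=base_frame(C,[(134,178),(213,170.6),(217.6,228.6),(137.6,236)])
m,q=plate(C,t,ot,Rt);print(q.round(1).tolist())
E
```

```text
t 5.55 tcp base mm [-60.2 -12.2] z 0.0365 yaw-th -0.0008 F [-14.7  -7.4   7. ]
[[212.0, 217.0, -46.8, -84.5], [205.0, 218.0, -47.6, -68.1], [158.0, 178.0, 57.9, 36.0], [202.0, 171.0, 63.5, -69.8], [209.0, 177.0, 47.7, -85.1]]
```

The force rise at TCP -60 (edge at -49) shows the plate is flush against the fence. I'll back off, rise and look.

send_rows(commands=[{"fingers": 0, "travel": [-0.6, 0, 0], "roll": 0}, {"fingers": 0, "travel": [-1.2, 0, 0], "roll": 0}, {"fingers": 0, "travel": [-1.2, 0.5, -4], "roll": 0}, {"fingers": 0, "travel": [-1.2, 1, -8], "roll": 0}, {"fingers": 0, "travel": [-1.2, 1.5, -12], "roll": 0}, {"fingers": 0, "travel": [-1.2, 1.5, -16], "roll": 0}, {"fingers": 0, "travel": [-1.2, 1.5, -16], "roll": 0}, {"fingers": 0, "travel": [-1.2, 1.5, -16], "roll": 0}])

```text
t: 6.4
tool_pos: [0.4879, -0.2407, 0.1977]
tool_rot: [0.999, 0.041, 0.001, 0.001]
ft_force: [0.3, 0.3, 0.0]
grip_width: 0.0002
finger_force: 0.0
```

```bash
cat >> h.py <<'E'
def wr(name):
    tcpb();c=eyes.calibration("wrist");im=eyes.grab_frame("wrist")
    im2=im.copy()
    a=proj(c,np.r_[o+R@[.052,0],.026])
    im2[:int(a[1])+1]=0
    im2[:, 420:]=0;im2[235:]=0
    m,q=plate(c,im2,o,R);print(q.round(1).tolist())
    k=(c,im)
    holes,_=cv2.findContours(cv2.morphologyEx(m,cv2.MORPH_OPEN,np.ones((2,2),np.uint8)),cv2.RETR_CCOMP,cv2.CHAIN_APPROX_NONE)
    for h in holes:
        (u,v),r=cv2.minEnclosingCircle(h)
        if 4<r<30: print('hole',round(u),round(v),round(r,1),((ray(c,(u,v),.024)[:2]-o)@R*1e3).round(1))
    cv2.imwrite(f"pics/{name}.png",cv2.resize(im[:250,60:430,::-1],None,fx=2.1,fy=2.1,interpolation=cv2.INTER_CUBIC))
E
python3 -c "
from h import *
wr('w5')"
```

```text
t 6.4 tcp base mm [-69.7 -28.1] z 0.1977 yaw-th -0.0014 F [0.3 0.3 0. ]
[[322.0, 32.0, 49.5, -86.3], [314.0, 154.0, -49.1, -85.4], [161.0, 152.0, -48.5, 52.5], [152.0, 33.0, 50.1, 51.7]]
hole 289 127 8.4 [-25.9 -62.8]
hole 207 96 24.7 [0.4 8.2]
hole 292 66 9.2 [ 24.4 -63.3]
hole 401 33 6.1 [  49.5 -151.2]
```

View pics/w5.png

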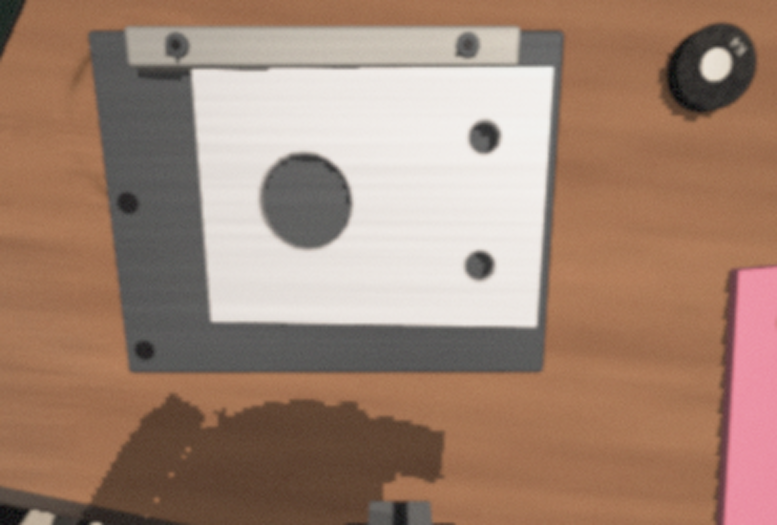

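The plate is now square along the fence, with holes at (484,136) and (479,265). It is still about 17 mm short in +y. Next I'll go to its -y end.

send_rows(commands=[{"fingers": 0, "travel": [3, 4, 0], "roll": 0}, {"fingers": 0, "travel": [6, 7, 1], "roll": 0}, {"fingers": 0, "travel": [6.9, 8.1, 5], "roll": 0}, {"fingers": 0, "travel": [6.9, 8.1, 9], "roll": 0}, {"fingers": 0, "travel": [6.9, 8.1, 13], "roll": 0}, {"fingers": 0, "travel": [6.9, 8.1, 14.5], "roll": 0}, {"fingers": 0, "travel": [6.9, 8.1, 15.3], "roll": 0}, {"fingers": 0, "travel": [6.9, 8.1, 16], "roll": 0}, {"fingers": 0, "travel": [6.9, 8.1, 16], "roll": 0}, {"fingers": 0, "travel": [6.9, 8.1, 16], "roll": 0}])

```text
t: 7.45
tool_pos: [0.5637, -0.3161, 0.0381]
tool_rot: [0.999, 0.041, 0.001, 0.001]
ft_force: [0.2, -0.5, 0.3]
grip_width: 0.0002
finger_force: 0.0
```

```bash
python3 -c "
from h import *
tcpb()
C,T,t=top()
cv2.imwrite('pics/t6.png',cv2.resize(T[140:260,110:260,::-1],None,fx=5,fy=5,interpolation=cv2.INTER_CUBIC))"
```

```text
t 7.45 tcp base mm [  -0.5 -109.5] z 0.0381 yaw-th -0.0015 F [ 0.2 -0.5  0.3]
```

View pics/t6.png

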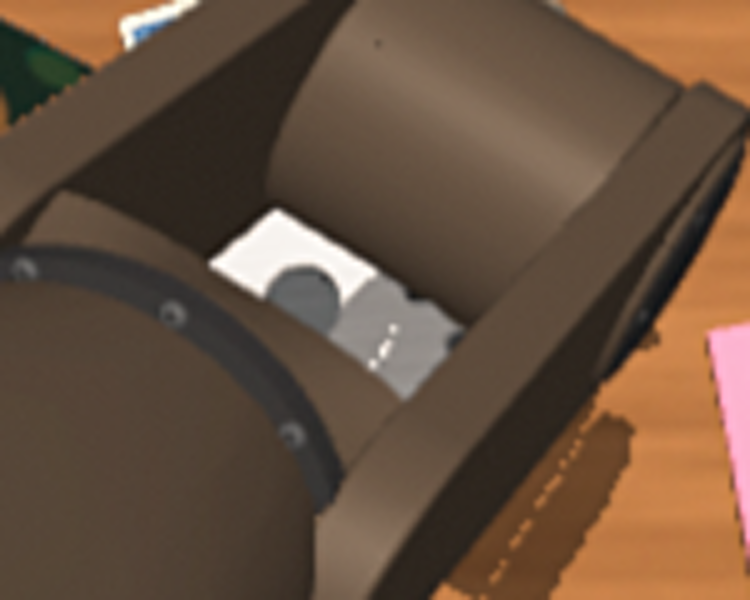

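The arm hides the plate from the top camera, so I'll go by position and force here. I'll push +y slowly.

send_rows(commands=[{"fingers": 0, "travel": [0, -0.6, 0.05], "roll": 0}, {"fingers": 0, "travel": [0, -1.1, 0.05], "roll": 0}, {"fingers": 0, "travel": [0, -1.4, 0.05], "roll": 0}, {"fingers": 0, "travel": [0, -1.6, 0.05], "roll": 0}, {"fingers": 0, "travel": [0, -1.8, 0.05], "roll": 0}, {"fingers": 0, "travel": [0, -1.95, 0.05], "roll": 0}, {"fingers": 0, "travel": [0, -2.1, 0.05], "roll": 0}, {"fingers": 0, "travel": [0, -2.25, 0.05], "roll": 0}, {"fingers": 0, "travel": [0, -2.4, 0.05], "roll": 0}, {"fingers": 0, "travel": [0, -2.5, 0.05], "roll": 0}, {"fingers": 0, "travel": [0, -2.6, 0.05], "roll": 0}, {"fingers": 0, "travel": [0, -2.6, 0.05], "roll": 0}])

```text
t: 8.7
tool_pos: [0.5608, -0.2896, 0.0363]
tool_rot: [0.999, 0.041, -0.0, -0.0]
ft_force: [-0.0, 0.5, -0.4]
grip_width: -0.0001
finger_force: 0.0
```

```bash
python3 -c "
from h import *
tcpb()
im=eyes.grab_frame('wrist');sd=eyes.grab_frame('side')
v=np.zeros((400,800,3),np.uint8);v[:,:400]=cv2.resize(im[0:300,100:400,::-1],(400,400));v[:320,400:]=cv2.resize(sd[140:220,180:280,::-1],(400,320),interpolation=cv2.INTER_CUBIC)
cv2.imwrite('pics/w7.png',v)"
```

```text
t 8.7 tcp base mm [ -1.2 -82.9] z 0.0363 yaw-th -0.0014 F [-0.   0.5 -0.4]
```

View pics/w7.png

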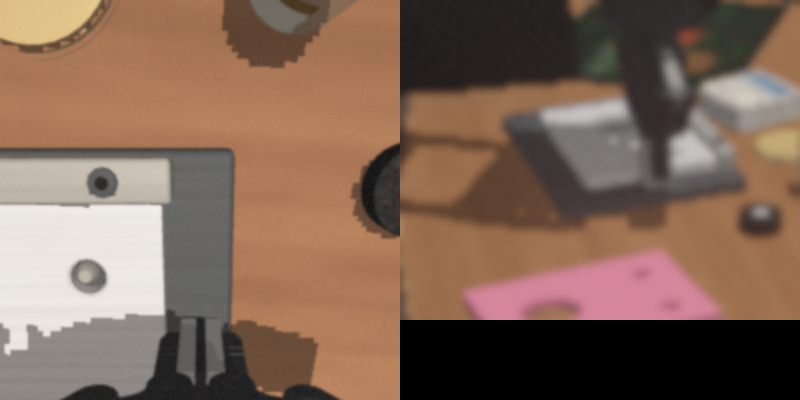

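The pin now shows in the far hole (88,275), the plate edge (163) is clear of the fingers (177), and the contact force is zero. It seems to have dropped. I'll back off, rise and measure.

send_rows(commands=[{"fingers": 0, "travel": [0, 0.5, 0], "roll": 0}, {"fingers": 0, "travel": [0, 1.2, 0], "roll": 0}, {"fingers": 0, "travel": [0, 1.2, -4], "roll": 0}, {"fingers": 0, "travel": [-2, 0, -8], "roll": 0}, {"fingers": 0, "travel": [-4, -3, -12], "roll": 0}, {"fingers": 0, "travel": [-6.5, -5.5, -16], "roll": 0}, {"fingers": 0, "travel": [-6.8, -5.5, -16], "roll": 0}, {"fingers": 0, "travel": [-6.8, -5.5, -16], "roll": 0}, {"fingers": 0, "travel": [-6.8, -5.5, -16], "roll": 0}])

```text
t: 9.7
tool_pos: [0.4891, -0.2413, 0.1958]
tool_rot: [0.999, 0.041, 0.0, 0.0]
ft_force: [0.3, -0.3, -0.3]
grip_width: -0.0003
finger_force: 0.0
```

```bash
sed -i 's/def plate(c,im,o,R,ztop=None)/def plate(c,im,o,R,ztop=.020)/' h.py; sed -i 's/(ray(c,(u,v),.024)/(ray(c,(u,v),.020)/' h.py; python3 -c "
from h import *
wr('w8')"
```

```text
t 9.7 tcp base mm [-68.6 -28.8] z 0.1958 yaw-th -0.002 F [ 0.3 -0.3 -0.3]
[[300.0, 34.0, 49.7, -70.2], [294.0, 154.0, -49.4, -69.0], [142.0, 152.0, -47.3, 68.6], [131.0, 35.0, 49.3, 67.8]]
hole 270 127 8.3 [-25.2 -46.7]
hole 187 97 24.7 [ 0.2 25.1]
hole 270 67 9.0 [ 24.8 -46.5]
hole 402 33 6.4 [  50.2 -153.4]
```

View pics/w8.png

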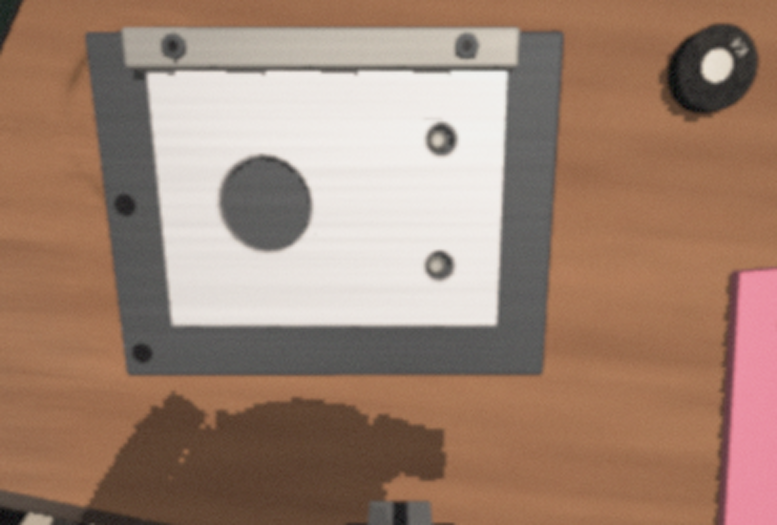

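The plate has dropped: the pins show inside both holes at (441,139) and (438,265), and the widths fit a height of 20 mm. Holes, window and pins agree that it is still about 1.7 mm short in +y. One more gentle nudge of about 1.5 mm should centre it.

send_rows(commands=[{"fingers": 0, "travel": [3, 4, 0], "roll": 0}, {"fingers": 0, "travel": [6, 7, 1], "roll": 0}, {"fingers": 0, "travel": [6.8, 7.2, 5], "roll": 0}, {"fingers": 0, "travel": [6.8, 7.2, 9], "roll": 0}, {"fingers": 0, "travel": [6.8, 7.2, 13], "roll": 0}, {"fingers": 0, "travel": [6.8, 7.2, 15], "roll": 0}, {"fingers": 0, "travel": [6.8, 7.2, 15.9], "roll": 0}, {"fingers": 0, "travel": [6.8, 6.6, 15.9], "roll": 0}, {"fingers": 0, "travel": [6.8, 6, 15.9], "roll": 0}, {"fingers": 0, "travel": [6.8, 5.5, 15.9], "roll": 0}, {"fingers": 0, "travel": [6.8, 5.3, 15.9], "roll": 0}, {"fingers": 0, "travel": [6.8, 5.3, 15.9], "roll": 0}])

```text
t: 10.95
tool_pos: [0.561, -0.2876, 0.0377]
tool_rot: [0.999, 0.041, 0.0, 0.0]
ft_force: [0.2, 0.4, 0.1]
grip_width: 0.0001
finger_force: 0.0
```

```bash
python3 -c "
from h import *
tcpb()"
```

```text
t 10.95 tcp base mm [ -0.8 -80.9] z 0.0377 yaw-th -0.0012 F [0.2 0.4 0.1]
```

send_rows(commands=[{"fingers": 0, "travel": [0, -0.1, 0.1], "roll": 0}, {"fingers": 0, "travel": [0, -0.2, 0.1], "roll": 0}, {"fingers": 0, "travel": [0, -0.2, 0.1], "roll": 0}])

```text
t: 11.25
tool_pos: [0.5606, -0.2859, 0.0363]
tool_rot: [0.999, 0.041, 0.0, 0.0]
ft_force: [0.0, -0.4, 0.1]
grip_width: 0.0004
finger_force: 0.0
```

send_rows(commands=[{"fingers": 0, "travel": [0, -0.05, 0], "roll": 0}, {"fingers": 0, "travel": [0, -0.05, 0], "roll": 0}])

```text
t: 11.45
tool_pos: [0.5605, -0.2854, 0.0363]
tool_rot: [0.999, 0.041, -0.0, -0.0]
ft_force: [-0.0, -0.3, -0.4]
grip_width: 0.0003
finger_force: 0.0
```

send_rows(commands=[{"fingers": 0, "travel": [0, -0.05, 0], "roll": 0}, {"fingers": 0, "travel": [0, -0.05, 0], "roll": 0}])

```text
t: 11.65
tool_pos: [0.5604, -0.2848, 0.0363]
tool_rot: [0.999, 0.041, -0.0, -0.0]
ft_force: [-0.7, 0.0, 0.5]
grip_width: 0.0005
finger_force: 0.0
```

send_rows(commands=[{"fingers": 0, "travel": [0, -0.05, 0], "roll": 0}, {"fingers": 0, "travel": [0, -0.05, 0], "roll": 0}])

```text
t: 11.85
tool_pos: [0.5604, -0.2843, 0.0363]
tool_rot: [0.999, 0.041, -0.0, -0.0]
ft_force: [-0.9, 0.1, 0.0]
grip_width: -0.0001
finger_force: 0.0
```

send_rows(commands=[{"fingers": 0, "travel": [0, -0.05, 0], "roll": 0}, {"fingers": 0, "travel": [0, -0.05, 0], "roll": 0}])

```text
t: 12.05
tool_pos: [0.5604, -0.2838, 0.0363]
tool_rot: [0.999, 0.041, -0.0, -0.0]
ft_force: [0.4, -0.4, -0.7]
grip_width: 0.0002
finger_force: 0.0
```

send_rows(commands=[{"fingers": 0, "travel": [0, -0.05, 0], "roll": 0}, {"fingers": 0, "travel": [0, -0.05, 0], "roll": 0}])

```text
t: 12.25
tool_pos: [0.5605, -0.2835, 0.0363]
tool_rot: [0.999, 0.041, 0.0, 0.0]
ft_force: [0.1, -1.4, -1.0]
grip_width: -0.0002
finger_force: 0.7
```

send_rows(commands=[{"fingers": 0, "travel": [0, -0.05, 0], "roll": 0}, {"fingers": 0, "travel": [0, -0.05, 0], "roll": 0}])

```text
t: 12.45
tool_pos: [0.5603, -0.2829, 0.0363]
tool_rot: [0.999, 0.041, 0.0, 0.0]
ft_force: [-0.3, -2.0, -0.8]
grip_width: -0.0004
finger_force: 0.8
```

```bash
python3 -c "
from h import *
tcpb()
# plate -y edge and finger tip edge along a row just ahead of the fingers, plus hole
c=eyes.calibration('wrist');im=eyes.grab_frame('wrist');g=im.astype(int).mean(2)
for r in (215,225,230): print(r,g[r,200:275:3].astype(int).tolist())
for r in (243,250): print(r,g[r,200:275:3].astype(int).tolist())
for y in(-70,-72): print(proj(c,np.r_[o+R@np.array([.02,y/1e3]),.02]).round(1))
"
```

```text
t 12.45 tcp base mm [ -1.1 -76.1] z 0.0363 yaw-th -0.0016 F [-0.3 -2.  -0.8]
215 [231, 230, 231, 231, 231, 231, 231, 231, 231, 231, 231, 230, 151, 103, 103, 101, 102, 103, 105, 98, 102, 100, 103, 100, 103]
225 [233, 232, 233, 232, 232, 232, 232, 233, 232, 232, 233, 232, 150, 98, 99, 99, 99, 99, 100, 100, 99, 99, 101, 99, 96]
230 [229, 229, 228, 229, 229, 229, 228, 229, 229, 229, 228, 229, 162, 101, 103, 97, 104, 101, 101, 103, 104, 104, 102, 101, 101]
243 [139, 142, 139, 139, 140, 138, 142, 139, 137, 138, 138, 138, 104, 94, 94, 107, 45, 40, 87, 113, 110, 108, 100, 97, 99]
250 [141, 143, 139, 137, 142, 140, 141, 140, 82, 46, 47, 47, 90, 92, 92, 97, 37, 29, 85, 109, 110, 107, 68, 39, 43]
[235.6 219.5]
[240.1 219.5]
```

Contact came at TCP y about -77, and the edge now measures about -70.2. I'll push another 0.5 mm, then retreat and measure.

send_rows(commands=[{"fingers": 0, "travel": [0, -0.05, 0], "roll": 0}, {"fingers": 0, "travel": [0, -0.05, 0], "roll": 0}])

```text
t: 12.7
tool_pos: [0.5603, -0.2823, 0.0363]
tool_rot: [0.999, 0.041, -0.0, -0.0]
ft_force: [0.2, -1.4, -0.4]
grip_width: 0.0001
finger_force: 0.8
```

send_rows(commands=[{"fingers": 0, "travel": [0, 0.6, 0], "roll": 0}, {"fingers": 0, "travel": [0, 1.6, 0], "roll": 0}, {"fingers": 0, "travel": [0, 1.8, -4], "roll": 0}, {"fingers": 0, "travel": [-2, 0.5, -8], "roll": 0}, {"fingers": 0, "travel": [-4, -2.5, -12], "roll": 0}, {"fingers": 0, "travel": [-6.5, -4.8, -16], "roll": 0}, {"fingers": 0, "travel": [-6.8, -4.8, -16], "roll": 0}, {"fingers": 0, "travel": [-6.8, -4.8, -16], "roll": 0}, {"fingers": 0, "travel": [-6.8, -4.8, -16], "roll": 0}, {"fingers": 0, "travel": [-6.8, -4.8, -16], "roll": 0}])

```text
t: 13.7
tool_pos: [0.4888, -0.2406, 0.1951]
tool_rot: [0.999, 0.041, -0.001, -0.0]
ft_force: [0.2, 0.2, -0.2]
grip_width: 0.0002
finger_force: 0.0
```

```bash
python3 -c "
from h import *
wr('w9')
im=cv2.imread('pics/top0.png');C,T,t=top()
for n,(u,v) in dict(cov=(150,153),dish=(185,149),oil=(217,148),puck=(238,173)).items():
    a=im[v-18:v+18,u-18:u+18,::-1].astype(int);b=T[v-18:v+18,u-18:u+18].astype(int);print(n,(abs(a-b).sum(2)>90).sum())
"
```

```text
t 13.7 tcp base mm [-68.8 -28.1] z 0.1951 yaw-th -0.002 F [ 0.2  0.2 -0.2]
[[300.0, 35.0, 48.4, -69.2], [294.0, 153.0, -48.8, -68.0], [142.0, 153.0, -48.5, 69.4], [130.0, 34.0, 49.5, 69.2]]
hole 269 127 8.4 [-25.2 -45.3]
hole 186 97 24.9 [ 0.1 27.1]
hole 270 66 9.2 [ 24.7 -45.6]
hole 404 33 5.9 [  49.7 -153.3]
cov 125
dish 0
oil 0
puck 0
```

Holes, window and edges match the seat within about 0.5 mm. I'll retreat farther and check the coverslips again, since the arm may have covered them.

send_rows(commands=[{"fingers": 0, "travel": [-1, 5, -2], "roll": 0}, {"fingers": 0, "travel": [-1, 10, -4], "roll": 0}, {"fingers": 0, "travel": [-2, 15, -5], "roll": 0}, {"fingers": 0, "travel": [-3, 20, -5], "roll": 0}, {"fingers": 0, "travel": [-3, 20, -5], "roll": 0}, {"fingers": 0, "travel": [-3, 20, -5], "roll": 0}])

```text
t: 14.4
tool_pos: [0.4744, -0.4439, 0.245]
tool_rot: [0.999, 0.04, -0.0, -0.0]
ft_force: [0.3, 0.0, -0.1]
grip_width: -0.0001
finger_force: 0.0
```

```bash
python3 -c "
from h import *
tcpb()
im=cv2.imread('pics/top0.png');C,T,t=top()
d=(abs(im[:,:,::-1].astype(int)-T).sum(2)>90)
for n,(u,v) in dict(cov=(150,153),dish=(185,149),oil=(217,148),puck=(238,173)).items(): print(n,d[v-18:v+18,u-18:u+18].sum())
ot,tt,Rt,res=base_frame(C,[(134,178),(213,170.6),(217.6,228.6),(137.6,236)])
t[:178]=0
print(plate(C,t,ot,Rt)[1].round(1).tolist())
from cell import job
if d[135:170,130:168].sum()<20: print(job.finish_job())
"
```

```text
t 14.4 tcp base mm [-100.1 -229.4] z 0.245 yaw-th -0.0041 F [ 0.3  0.  -0.1]
cov 67
dish 0
oil 0
puck 235
[[202.0, 178.0, 48.2, -67.8], [204.0, 201.0, -6.8, -68.2], [183.0, 219.0, -44.5, -15.9], [146.0, 224.0, -48.2, 71.2], [145.0, 182.0, 51.2, 67.2]]
```

```bash
python3 -c "
from h import *
im=cv2.imread('pics/top0.png')[:,:,::-1];T=eyes.grab_frame('top')
d=(abs(im.astype(int)-T).sum(2)>90);ys,xs=np.nonzero(d[135:171,130:170]);print(sorted(set(zip(xs+130,ys+135)))[::4])
for I in(im,T):
    hs=cv2.cvtColor(np.ascontiguousarray(I),cv2.COLOR_RGB2HSV)[135:171,130:170];m=(hs[...,2]>170)&(hs[...,1]<60);y,x=np.nonzero(m);print(m.sum(),x.mean()+130,y.mean()+135,x.min()+130,x.max()+130,y.min()+135,y.max()+135)
"
```

```text
[(np.int64(134), np.int64(144)), (np.int64(137), np.int64(145)), (np.int64(138), np.int64(151)), (np.int64(139), np.int64(151)), (np.int64(141), np.int64(167)), (np.int64(142), np.int64(158)), (np.int64(143), np.int64(167)), (np.int64(145), np.int64(161)), (np.int64(148), np.int64(141)), (np.int64(149), np.int64(165)), (np.int64(151), np.int64(164)), (np.int64(154), np.int64(163)), (np.int64(157), np.int64(139)), (np.int64(158), np.int64(162)), (np.int64(161), np.int64(161)), (np.int64(164), np.int64(156))]
556 149.84892086330936 153.18705035971223 134 165 136 167
578 150.02768166089965 153.1332179930796 134 165 136 168
```

The cover-slip box is where it was: its centroid agrees to 0.2 px and the rest is edge shading. The puck difference is the arm in front of it. It read 0 in the check after the last nudge.

```bash
python3 -c "
from cell import job
print(job.finish_job())"
```

```text
the job is handed in; nothing more can be done
None
```

The plate lies flat on the base with both holes over the pins, within about 0.5 mm of its seat by the wrist camera; the things around it are where they were, the arm is clear, and the job was handed in at about 14.5 s.

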